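Unclip a tight plug-in relay, rock it out of its test base and hold it just clear

TASK

Take the clear-covered relay out of the test base: swing the wire retaining clip with the orange tab all the way off it, then work the relay out of its socket by rocking it from side to side - it sits so tight that a straight pull picks up the whole base, which only stands on the bench and must not be lifted, tipped or dragged away. Finish while still holding the relay upright right above its socket, blades just clear of it by a finger's width or so; do not put it down or let go. Leave the spare relay, the blue screwdriver and the red circuit module alone.

Things in the scene. Friction and masses are not known exactly. Their poses are not given: they have to be found in the camera images.
- base: Relay test base, loose on the bench on rubber feet, 1.5 kg: grey steel plate 120 (x) x 130 (y) mm, top 12 mm above the bench, a black relay socket in its middle, a red and a black post (30 mm high) near the +x, -y corner. Not to be lifted, tipped or dragged. Origin: centre of the underside. z up; x along the clip's hinge; the clip swings over, and the relay is rocked, along y.
- socket (a point): Centre of the socket's top face, 36 mm above the base's origin; the seated relay's underside rests here. Axes as the base. The socket is 40 (x) x 43 (y) mm, with lower terminal wings (to 27 mm above the bench) that reach 39 mm either way along x. Spring contacts 3.5 mm below its top grip the blades. (A fume hood on an arm hangs to the robot's right: draw in before turning to the work.)
- relay: Relay plugged into the socket: 34 x 34 x 50 mm, clear cover over a copper coil, 60 to 130 g, can be gripped anywhere on its flat sides above the 8 mm black foot. Origin: centre of its underside; top 50 mm above it. Axes as the base's when seated. A straight pull meets both blade rows at once (28 to 40 N) and picks up the base.
- blades (a point): Middle of the blade tips, 12 mm below the relay's origin. Two rows of brass blades along x at y = +12 and -12 mm, each held by 14 to 20 N of friction. Rocked about x by 5 to 12 degrees each way the rows slide in turn and the relay can be raised 1 to 1.5 mm with each swing. Springs let go when it is 9 mm up, the blades leave the socket at 12 mm.
- clip (a joint): Angle of the wire retaining clip, rad. Near 0: upright, its cross wire 3 to 6 mm above the relay's top, so that it cannot come out. Grows to 1.7 as it swings to the base's +y side and lies beside the socket. A light hinge (0.3 N at the tab) that stays where left or falls the rest of the way. Wire legs 22 mm either side of the middle, outside the relay's x faces.
- clip_hinge (a point): Middle of the clip's hinge axis (along the base's x), 30 mm above the base's origin. Axes as the base.
- clip_tab (a point): Centre of the clip's orange tab: 22 (x) x 7 x 18 mm (the 18 radially), 69 mm from the hinge axis, so about 99 mm above the bench while the clip is up. Closed fingers can push it over.
- spare_relay: Bystander: an equal relay lying on its side on the bench off the base's -y side. Origin: centre of its underside. Not to be moved.
- driver_blue: Bystander: small blue screwdriver, 123 x 12 x 12 mm, lying beyond the base (+x side). Origin: its middle, on the bench. Not to be moved.
- red_module: Bystander: small red circuit board with a shield can, 55 x 35 x 12 mm, lying beyond the base (+x side). Origin: centre of its underside. Not to be moved.
Mind the look-alikes: they are no part of the job. What is shaped like the base but brown is not meant.

How it is judged:
On the way, in this order (a step that is already met when the one before it is completed fails the run):
1. the wire clip is swung off the relay (70 degrees or more) with the relay still down in its socket (value of joint clip above 1.22 rad and z of relay in the frame of socket below 0.004 m), for 0.1 s.
2. the relay is rocked over (2 degrees or more) while its blades are still in the contacts (angle between the z axis of relay and the z axis of base, either way round above 0.035 rad and z of relay in the frame of socket below 0.009 m), for 0.02 s.
At the end, for the whole second after the job is handed in: Relay gripped, still, upright (12 degrees), within 25 mm of above its socket, underside 14.5 to 55 mm over the socket top (blades about 3 to 43 mm clear), not touching the base; clip off (over 1 rad); base flat, it and bystanders moved under 20 mm (value of joint clip above 1 rad and z of relay in the frame of socket between 0.0145 and 0.055 m and horizontal distance between relay and socket below 0.025 m and angle between relay's own z axis and vertical below 0.21 rad and contact force between the fingers and relay above 2 N and contact force between relay and base below 0.3 N and linear speed of relay below 0.03 m/s and height (world z) of base below 0.003 m and angle between base's own z axis and vertical below 0.03 rad and distance of each of base, spare_relay, driver_blue, red_module from where it was at the start of the episode below 0.02 m); the arm keeps its last pose, push and grip.
It fails at once if the base is lifted off the bench by more than 5 mm (height (world z) of base above 0.005 m).
It fails at once if the base is tipped by more than 3.5 degrees (angle between base's own z axis and vertical above 0.06 rad).
It fails at once if the base is dragged more than 20 mm (distance of base from where it was at the start of the episode above 0.02 m).
It fails at once if the spare relay, the blue screwdriver or the red module is moved more than 20 mm (distance of any of spare_relay, driver_blue, red_module from where it was at the start of the episode above 0.02 m).
It also fails if it takes over 64 s, if anything falls off the work surface, if the arm or the gripper's body presses on something with over 40 N, if the wrist force passes 120 N, or if a joint passes its speed limit or range.

ROBOT

A 6-joint arm with a two-finger parallel gripper is mounted at the origin on a cart in front of the work surface, level with it; the furniture and walls round the work are solid. World frame = base frame: x ahead of the robot, y to its left, z up, the work surface at z = 0. Lengths are in m, angles in rad, forces in N, time in s.
With the tool pointing down it reaches from about 0.375 to 0.9 m from the base axis. Payload 3.1 kg.
Tool frame: the origin (TCP) lies between the finger pads; the fingertips stand manip.nose_length ahead of it and the grasp point (between the pads) lies 5 mm behind it (manip.nose_length is the distance from the TCP to the fingertips, in m); z points along the fingers, y is the line along which they close (so a half turn about z gives the same grasp; the last joint's range is limited). The gripper opens to 85 mm and grips with 20 to 120 N. Pads are 22 mm wide; open, the fingers measure 114 mm over their backs; the gripper's body (76 mm by 85 mm) begins 54 mm behind the grasp point. The pads swing forward as they close: fully open they stand 13 mm farther back than shut.
Start: joints at [1.065, 0.527, 1.433, -0, 1.181, -0.178], TCP at [0.201, 0.592, 0.245] pointing down, gripper open.
Joint ranges: [-3.08, 3.08], [-0.75, 2.2], [0.22, 2.44], [-1.43, 4.57], [0, 2.65], [-2.85, 2.85]. Speed limits (rad/s): [2.79, 2.79, 3.14, 3.14, 3.14, 3.14].

INTERFACE

Orientations are given as a unit quaternion [x, y, z, w].
In Python, from station import monitor, eyes, job, manip gives the robot as it stands.
- The arm moves only by the shell command python3 -m pendant 'ROWS' [FORCE]. ROWS is JSON, a list that holds one entry, the list of rows, each a list of 7 numbers: the shift along the tool's x, y, z as a fraction of full scale, then the turn, a rotation vector about the tool's x, y, z as a fraction of full scale, then the opening, from 0 (shut) to 1 (fully open). A call has 1 to 20 rows; each row shifts and turns the commanded pose from where the row before left it, along the tool's axes as they then stand; what a row does not reach is not made up. Full scale, the value 1, is 800 mm for a shift and 0.12 rad for a turn. A row lasts 1/10 s, in which the tool goes at most 50 mm and 8.59 degrees, less where a joint would pass 70% of its speed; a pose out of reach is approached as far as the arm can. A call with a number of a shift or a turn outside -1 to 1 is refused whole. A call with a gripper value outside its range is refused whole. The fingers move at their own pace and stop on an object; FORCE is the grip in N (left out, the last holds). Time passes only in rows, so rows that do not move let the fingers close. It gives the time, the measured TCP pose, the force, the opening and the grip force at its end, in the units of the state.
- monitor.sense(): the state, without advancing time (a new reading comes with each control period).
- eyes.snapshot(name): name is "scene" or "side" or "wrist"; returns a dict with "pixels" (420x560x3 uint8, red, green, blue), "depth" (420x560 float32, m along the optical axis (not along the pixel's ray), 0 where there is no reading), "intrinsics" (3x3 intrinsics, pixels), "eye" and "attitude" of the camera in the world. Camera axes: x right, y down, z forward; pixel columns grow to the right and rows downward; lengths in m; the calibration is good to about 2 mm. A picture is of the moment at which its call begins.
- job.sign_off(): hands the job in; it is judged then, once.
The state is a dict: "t": time; "q": joint angles; "qd": joint speeds; "tau": joint torques, N m; "tcp_pos": TCP position; "tool_rot": TCP orientation; "force": force on the tool from outside, world axes, zero at the start; "ft_torque": the same for the moment, N m; "finger_gap": opening from 0.0 (shut) to 1.0 (fully open); "gripper_force": force on a finger pad.
Only numpy, scipy, OpenCV 4.12 (cv2) and the standard library are available. Lean on these libraries where they do the work, as an engineer would, in place of code of your own. Each camera call takes 0.05 s, during which the arm holds its last target. There are 200 camera calls.

## Working session

There is one attempt and no reset: what is moved stays moved. The work goes in short steps, Python scripts to look and compute and a shell command to move; the robot and the scene stay as the last step left them, time stands still between calls to the robot, and variables do not carry over. Pictures are saved under pics/ and viewed, at most 10 in all, crops included, and the job is handed in when it is done.

```bash
ls; mkdir -p pics; python3 - <<'E'
from station import monitor, eyes, job, manip
import cv2,numpy as np
s=monitor.sense(); print(s); print(manip.nose_length)
for n in ["scene","side"]:
    d=eyes.snapshot(n); np.savez(f"pics/{n}0.npz",**d)
    cv2.imwrite(f"pics/{n}0.png",d["pixels"][:,:,::-1]); print(n,d["intrinsics"],d["eye"],d["attitude"])
E
```

```text
pics
{'t': 0.0, 'q': array([ 1.06449449e+00,  5.28465939e-01,  1.43388818e+00,  3.48184645e-05,
        1.18135634e+00, -1.78525117e-01]), 'qd': array([-2.91735326e-04,  7.96350520e-04,  1.58002623e-03,  4.10140696e-04,
       -6.33004935e-05, -1.25298600e-03]), 'tau': array([-7.25337159e-04, -4.42360675e+01, -1.78018928e+01, -2.73065571e-04,
        8.54415324e-03, -1.68480739e-05]), 'tcp_pos': array([0.20086235, 0.59114176, 0.24433819]), 'tool_rot': array([ 1.63162136e-01,  9.86598701e-01, -9.92024116e-04, -3.70702464e-04]), 'force': array([ 0.44056884,  0.4369776 , -0.45819339]), 'ft_torque': array([ 0.01015025, -0.03138119, -0.00693571]), 'gripper_force': 0.0, 'finger_gap': 0.9994336623925312}
0.014
scene [[417.96830184   0.         280.02692071]
 [  0.         417.96830184 205.19025756]
 [  0.           0.           1.        ]] [-0.06964645  0.4058996   0.48818716] [-0.42074585  0.75668375 -0.44249561  0.23366699]
side [[497.52792512   0.         278.03056007]
 [  0.         497.52792512 212.90062805]
 [  0.           0.           1.        ]] [ 0.15642992 -0.55286425  0.64989556] [ 0.86321855 -0.28327801  0.11879856 -0.40061728]
```

View pics/scene0.png

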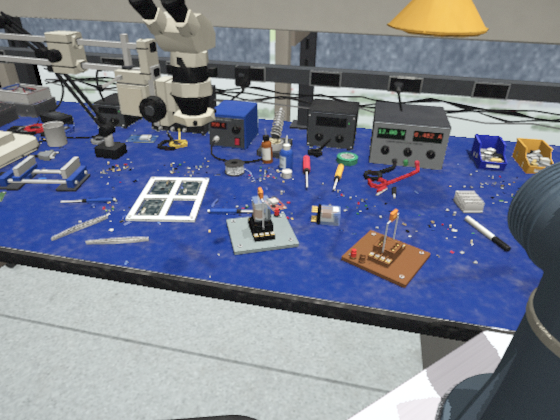

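View pics/side0.png

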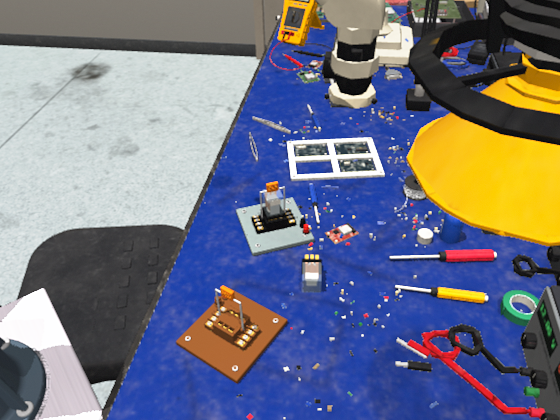

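Scene view: the grey base with the clear relay is at about (262,230) and the orange tab at (262,192). The brown look-alike at (386,255) has an empty socket. The spare relay is at (326,214). Side view: the grey base is at (275,222) with its tab at (272,187), the brown base at (232,330), and the spare at (312,270). The grey base holding the clear relay fits the description. Next I'll measure and take an enlarged crop.

```bash
cat > h.py <<'E'
import numpy as np,cv2
from scipy.spatial.transform import Rotation as R
def load(n): return dict(np.load(n))
def pts(d):
    K=d["intrinsics"];z=d["depth"];v,u=np.mgrid[:z.shape[0],:z.shape[1]]
    p=np.stack([(u-K[0,2])/K[0,0]*z,(v-K[1,2])/K[1,1]*z,z],-1)
    return p@R.from_quat(d["attitude"]).as_matrix().T+d["eye"]
def ray(d,u,v,h):
    K=d["intrinsics"];r=R.from_quat(d["attitude"]).as_matrix()@[(u-K[0,2])/K[0,0],(v-K[1,2])/K[1,1],1]
    return d["eye"]+r*(h-d["eye"][2])/r[2]
def hsv(d): return cv2.cvtColor(d["pixels"],cv2.COLOR_RGB2HSV)
E
python3 - <<'E'
from h import *
np.set_printoptions(precision=4,suppress=True)
for n,box in [("scene",(215,180,310,255)),("side",(225,175,330,260))]:
    d=load(f"pics/{n}0.npz");P=pts(d);H=hsv(d)
    x0,y0,x1,y1=box;m=np.zeros(H.shape[:2],bool);m[y0:y1,x0:x1]=1
    g=m&(abs(P[...,2]-.012)<.005)&(H[...,1]<70)&(H[...,2]>90)
    g=cv2.morphologyEx(g.astype(np.uint8),cv2.MORPH_OPEN,np.ones((3,3)))
    c=max(cv2.findContours(g,0,2)[0],key=cv2.contourArea)[:,0]
    q=np.array([ray(d,u,v,.012) for u,v in c]);r=cv2.minAreaRect(q[:,:2].astype(np.float32)*1000);print(n,"plate",r,cv2.boxPoints(r).tolist())
    o=m&(H[...,0]>5)&(H[...,0]<18)&(H[...,1]>180)&(H[...,2]>150)
    v,u=np.nonzero(o);print("tab",len(u),u.mean(),v.mean(),np.median(P[o],0),ray(d,u.mean(),v.mean(),.099))
    for nm,(hu) in dict(red=((H[...,0]<5)|(H[...,0]>172))&(H[...,1]>150),).items():
        v,u=np.nonzero(m&hu);print(nm,len(u),np.median(P[m&hu],0))
    cv2.imwrite(f"pics/{n}c.png",cv2.resize(d["pixels"][y0:y1,x0:x1,::-1],None,fx=4,fy=4,interpolation=cv2.INTER_CUBIC))
a=cv2.imread("pics/scenec.png");b=cv2.imread("pics/sidec.png");h=max(a.shape[0],b.shape[0])
f=lambda i:cv2.copyMakeBorder(i,0,h-i.shape[0],0,0,0)
cv2.imwrite("pics/crop.png",np.hstack([f(a),f(b)]))
E
```

```text
scene plate ((552.0343627929688, 45.56367111206055), (128.8997344970703, 122.31572723388672), 71.28107452392578) [[473.4278564453125, 4.150062561035156], [589.2735595703125, -35.104217529296875], [630.640869140625, 86.97727966308594], [514.795166015625, 126.23155975341797]]
tab 0 nan nan [nan nan nan] [nan nan nan]
red 32 [ 0.587  -0.0134  0.0226]
side plate ((554.8330078125, 39.067352294921875), (132.49374389648438, 120.41236114501953), 70.83922576904297) [[476.2185974121094, -3.7486534118652344], [589.9603271484375, -43.27040481567383], [633.4473876953125, 81.88336181640625], [519.7056884765625, 121.40510559082031]]
tab 68 271.6764705882353 186.7058823529412 [0.5541 0.0394 0.1015] [0.5556 0.0418 0.099 ]
red 55 [ 0.5861 -0.0203  0.0207]<stdin>:11: RuntimeWarning: Mean of empty slice.
  ret = ret.dtype.type(ret / rcount)
  return _methods._mean(a, axis=axis, dtype=dtype,
  ret = um.true_divide(
```

View pics/crop.png

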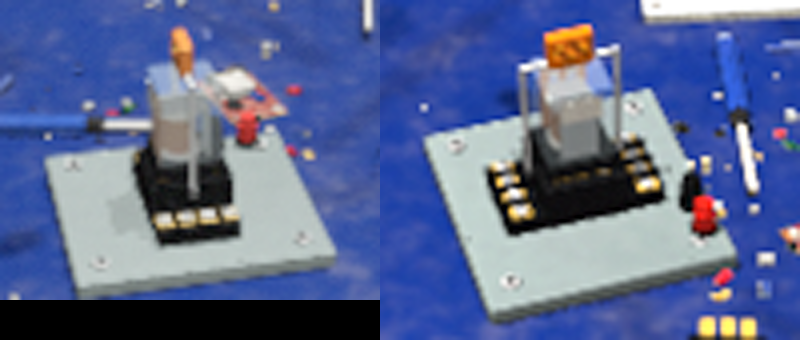

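The crop confirms it: the grey plate carries the clear relay under the orange-tab clip. The base is at about (0.553, 0.042) with yaw about -19°, so tool y is already along base +y. Next I'll check for obstacles on the way.

```bash
python3 - <<'E'
from h import *
np.set_printoptions(precision=3,suppress=True,linewidth=200)
A=[]
for n in ["scene","side"]:
    d=load(f"pics/{n}0.npz");P=pts(d);H=hsv(d)
    y=(H[...,0]>15)&(H[...,0]<30)&(H[...,1]>150)&(H[...,2]>120)&(P[...,2]>.15)&(d["depth"]>0)
    print(n,"hood",y.sum(),P[y].min(0) if y.any() else 0,P[y].max(0) if y.any() else 0)
    A.append(P[d["depth"]>0])
A=np.vstack(A);A=A[(A[:,2]>.13)&(A[:,2]<.9)]
hx=np.arange(-.2,1.1,.1);hy=np.arange(-.7,1.1,.1)
print("min z / max z per 10cm cell: rows x, cols y",hy)
for x in hx:
    print("%.1f"%x," ".join((lambda q:"%4.2f-%4.2f"%(q[:,2].min(),q[:,2].max()) if len(q)>5 else "    .    ")(A[(A[:,0]>=x)&(A[:,0]<x+.1)&(A[:,1]>=y)&(A[:,1]<y+.1)]) for y in hy))
E
```

```text
scene hood 982 [ 0.446 -0.413  0.377] [ 0.617 -0.274  0.434]
side hood 16497 [ 0.444 -0.454  0.38 ] [ 0.555 -0.277  0.488]
min z / max z per 10cm cell: rows x, cols y [-0.7 -0.6 -0.5 -0.4 -0.3 -0.2 -0.1 -0.   0.1  0.2  0.3  0.4  0.5  0.6  0.7  0.8  0.9  1. ]
-0.2     .         .         .         .         .         .         .         .         .         .         .         .         .         .         .         .         .         .    
-0.1     .         .         .         .         .         .         .     0.13-0.17     .         .         .         .         .         .         .         .         .         .    
0.0     .         .         .         .         .         .     0.22-0.32 0.13-0.31     .         .         .         .         .         .         .         .         .         .    
0.1     .         .         .         .         .         .     0.24-0.32 0.25-0.30     .         .         .         .         .         .         .         .         .         .    
0.2     .         .         .         .         .         .         .         .         .         .    
[... 848 characters left out ...]
13 0.13-0.42 0.35-0.42     .         .     0.19-0.41 0.18-0.43     .         .         .         .         .         .         .         .         .    
0.8 0.21-0.21 0.13-0.21 0.13-0.21     .     0.31-0.42 0.35-0.41     .     0.21-0.37 0.17-0.36 0.19-0.29     .         .         .         .         .         .         .         .    
0.9     .     0.21-0.21 0.13-0.21 0.13-0.33 0.31-0.33 0.35-0.41 0.35-0.41     .     0.29-0.34 0.27-0.35 0.27-0.35     .         .         .         .         .         .         .    
1.0 0.16-0.28     .     0.13-0.31 0.13-0.32 0.13-0.21     .     0.36-0.41 0.38-0.40     .     0.35-0.35 0.27-0.35     .         .         .         .         .         .         .
```

```bash
python3 -m pendant '[[[-0.0455,-0.04,0,0,0,0,0],[-0.0455,-0.04,0,0,0,0,0],[-0.0455,-0.04,0,0,0,0,0],[-0.0455,-0.04,0,0,0,0,0],[-0.0455,-0.04,0,0,0,0,0],[-0.0455,-0.04,0,0,0,0,0],[-0.0455,-0.04,0,0,0,0,0],[-0.0455,-0.04,0,0,0,0,0],[-0.0455,-0.04,0,0,0,0,0],[-0.0455,-0.04,0,0,0,0,0],[-0.0455,-0.04,0,0,0,0,0],[-0.0455,-0.04,0,0,0,0,0],[-0.0455,-0.04,0,0,0,0,0],[-0.0455,-0.04,0,0,0,0,0],[0,0,0,0,0,0,0],[0,0,0,0,0,0,0]]]' 40
python3 - <<'E'
from h import *
from station import monitor,eyes
s=monitor.sense();print(s["t"],s["q"],s["tcp_pos"],s["force"],s["finger_gap"],R.from_quat(s["tool_rot"]).as_matrix())
d=eyes.snapshot("wrist");np.savez("pics/wrist1.npz",**d);cv2.imwrite("pics/wrist1.png",d["pixels"][:,:,::-1]);print(d["eye"])
E
```

```text
t: 1.7
tcp_pos: [0.5393, 0.0024, 0.2446]
tool_rot: [0.165, 0.986, 0.0, -0.001]
force: [-0.3, 0.1, 0.3]
finger_gap: -0.003
gripper_force: 0.0
1.7 [-2.02958935e-01  4.13908549e-01  1.64752185e+00  4.01159342e-04
  1.08183161e+00 -1.44332692e+00] [0.53930888 0.00244262 0.24464387] [-0.25515352  0.0952183   0.31358263] -0.002546058857284703 [[-9.45840877e-01  3.24626848e-01 -1.56367310e-03]
 [ 3.24626159e-01  9.45842159e-01  6.83364877e-04]
 [ 1.70082653e-03  1.38745243e-04 -9.99998544e-01]]
[0.46649129 0.02651333 0.37381947]
```

View pics/wrist1.png

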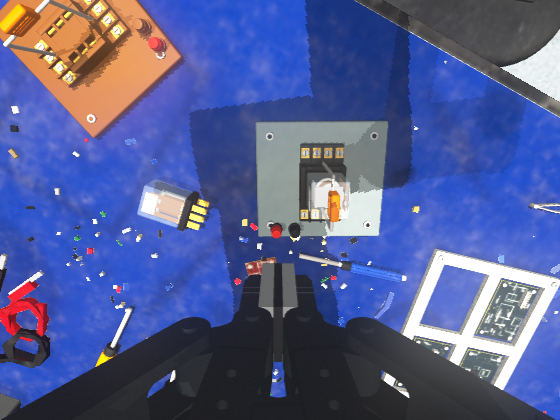

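Wrist view: the plate spans (257..387, 122..236), the relay is at about (325,192), and the tab at (334,206). Next I'll refine the centre, tab and yaw from here.

```bash
python3 - <<'E'
from h import *
np.set_printoptions(precision=4,suppress=True)
d=load("pics/wrist1.npz");P=pts(d);H=hsv(d)
m=np.zeros(H.shape[:2],bool);m[110:245,245:395]=1
g=m&(abs(P[...,2]-.012)<.006)&(H[...,1]<80)&(H[...,2]>50)
g=cv2.morphologyEx(g.astype(np.uint8),cv2.MORPH_OPEN,np.ones((3,3)))
c=max(cv2.findContours(g,0,2)[0],key=cv2.contourArea)[:,0]
q=np.array([ray(d,u,v,.012) for u,v in c]);print(cv2.minAreaRect(q[:,:2].astype(np.float32)*1000))
o=m&(H[...,0]>5)&(H[...,0]<18)&(H[...,1]>180)&(H[...,2]>130);v,u=np.nonzero(o)
print("tab",len(u),np.median(P[o],0),P[o].max(0),ray(d,u.mean(),v.mean(),.1))
t=m&(P[...,2]>.08)&(P[...,2]<.088);print("relay top",t.sum(),np.median(P[t],0),cv2.minAreaRect(P[t][:,:2].astype(np.float32)*1000))
E
```

```text
((556.4479370117188, 40.828826904296875), (129.28433227539062, 119.73858642578125), 71.31309509277344)
tab 219 [0.5568 0.0408 0.1078] [0.5669 0.0477 0.1104] [0.5582 0.0413 0.1   ]
relay top 1163 [0.5535 0.0374 0.0863] ((555.9276733398438, 40.86281967163086), (32.859920501708984, 46.63340759277344), 71.08626556396484)
```

```bash
python3 -m pendant '[[[-0.004,0,0.0433,0,0,0,0],[0,0,0.0433,0,0,0,0],[0,0,0.0433,0,0,0,0],[0,0,0.0433,0,0,0,0],[0,0,0,0,0,0,0],[0,0.0193,0,0,0,0,0],[0,0.0193,0,0,0,0,0],[0,0.0193,0,0,0,0,0],[0,0.0193,0,0,0,0,0],[0,0.0193,0,0,0,0,0],[0,0,0,0,0,0,0]]]' 40
python3 - <<'E'
from h import *
from station import eyes
d=eyes.snapshot("side");np.savez("pics/side2.npz",**d)
cv2.imwrite("pics/side2.png",cv2.resize(d["pixels"][120:280,200:380,::-1],None,fx=3,fy=3))
E
```

```text
t: 2.85
tcp_pos: [0.5683, 0.0779, 0.1074]
tool_rot: [0.162, 0.987, 0.0, 0.001]
force: [-0.5, -0.8, 0.2]
finger_gap: 0.006
gripper_force: 0.0
```

View pics/side2.png

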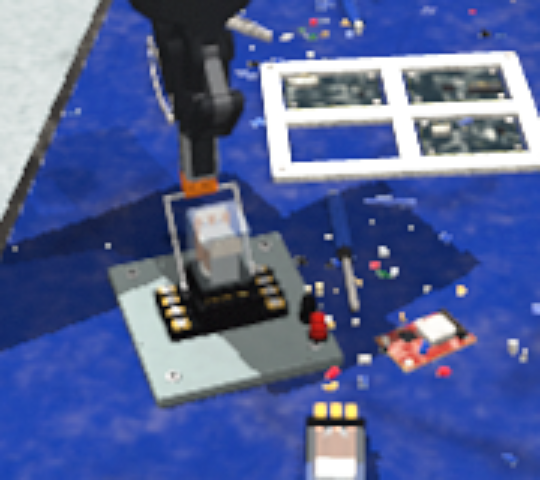

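The tab is now at about crop (200,187), just below the fingertips. I'll check from depth how far it has swung.

```bash
python3 - <<'E'
from h import *
from station import eyes
np.set_printoptions(precision=4,suppress=True)
C=np.array([.5555,.0405,0]);Y=np.array([.3246,.9458,0]);X=np.array([.9458,-.3246,0])
def show(d,n):
    P=pts(d)-C;H=hsv(d);o=(H[...,0]>5)&(H[...,0]<18)&(H[...,1]>170)&(H[...,2]>90)&(np.linalg.norm(P,axis=2)<.15)&(P[...,2]>.015)
    q=P[o];q=np.c_[q@X,q@Y,q[:,2]]*1000;print(n,len(q),np.median(q,0) if len(q) else 0,np.percentile(q,[5,95],axis=0) if len(q) else 0)
show(load("pics/side2.npz"),"side")
for n in("scene","wrist"):show(eyes.snapshot(n),n)
E
```

```text
side 45 [-1.5061 38.6502 82.8469] [[-9.7834 35.7262 79.6539]
 [ 7.8709 42.2179 86.5055]]
scene 25 [-8.5879 48.2148 88.0994] [[-10.8256  43.5714  82.7605]
 [  3.8666  51.7556  90.6206]]
wrist 565 [-8.4925 45.0589 89.7621] [[-10.6831  37.6859  81.6792]
 [ -3.6456  50.5093  93.0506]]
```

```bash
python3 -m pendant '[[[0,0.004,0.013,0,0,0,0],[0,0.006,0.013,0,0,0,0],[0,0.006,0.013,0,0,0,0],[0,0.009,0.013,0,0,0,0],[0,0.009,0.013,0,0,0,0],[0,0,0,0,0,0,0],[0,0,0,0,0,0,0]]]' 40
python3 - <<'E'
from h import *
from station import eyes
d=eyes.snapshot("side")
np.set_printoptions(precision=4,suppress=True)
C=np.array([.5555,.0405,0]);Y=np.array([.3246,.9458,0]);X=np.array([.9458,-.3246,0])
def show(d,n):
    P=pts(d)-C;H=hsv(d);o=(H[...,0]>5)&(H[...,0]<18)&(H[...,1]>170)&(H[...,2]>90)&(np.linalg.norm(P,axis=2)<.15)&(P[...,2]>.005)
    q=P[o];q=np.c_[q@X,q@Y,q[:,2]]*1000;print(n,len(q),np.median(q,0) if len(q) else 0,np.percentile(q,[5,95],axis=0) if len(q) else 0)
show(d,"side")
for n in("scene","wrist"):show(eyes.snapshot(n),n)
E
```

```text
t: 3.7
tcp_pos: [0.5758, 0.1017, 0.0542]
tool_rot: [0.163, 0.987, -0.0, -0.001]
force: [-0.2, 0.0, -0.0]
finger_gap: 0.002
gripper_force: 0.0
side 5 [-8.8698 62.2229 34.4368] [[-9.8183 60.2373 31.3835]
 [-7.4786 64.6042 35.4478]]
scene 29 [-7.9126 74.5521 35.8481] [[-11.1894  67.4074  32.3671]
 [  3.2223  79.4823  36.6661]]
wrist 624 [-8.5028 72.4577 37.3159] [[-10.6911  62.5964  34.0223]
 [ -2.0812  77.8505  38.6405]]
```

The clip lies at about 1.5 rad and no force shows. Now rise, move over the relay, open and look.

```bash
python3 -m pendant '[[[0,0,-0.05,0,0,0,0],[0,0,-0.05,0,0,0,0],[0,0,-0.05,0,0,0,0],[0,-0.027,0,0,0,0,1],[0,-0.027,0,0,0,0,1],[0,-0.0266,0,0,0,0,1],[0,0,0,0,0,0,1],[0,0,0,0,0,0,1],[0,0,0,0,0,0,1]]]' 60
python3 - <<'E'
from h import *
from station import eyes,monitor
np.set_printoptions(precision=4,suppress=True)
s=monitor.sense();print(s["tcp_pos"],s["finger_gap"])
d=eyes.snapshot("wrist");P=pts(d);H=hsv(d);np.savez("pics/wrist3.npz",**d)
C=np.array([.5555,.0405,0]);Y=np.array([.3246,.9458,0]);X=np.array([.9458,-.3246,0])
Q=P-C;n=np.linalg.norm(Q[...,:2],axis=2)
t=(n<.035)&(abs(Q[...,2]-.086)<.005);q=Q[t]
print(t.sum(),np.median(q[:,2]),cv2.minAreaRect(np.c_[q@X,q@Y].astype(np.float32)*1000))
o=(H[...,0]>5)&(H[...,0]<18)&(H[...,1]>170)&(H[...,2]>90)&(n<.12)&(Q[...,2]>.005)
q=Q[o];print("tab",len(q),np.median(np.c_[q@X,q@Y,q[:,2]],0))
cv2.imwrite("pics/wrist3.png",d["pixels"][:,:,::-1])
E
```

```text
t: 4.75
tcp_pos: [0.5556, 0.0407, 0.1751]
tool_rot: [0.163, 0.987, 0.0, 0.0]
force: [-0.3, -0.5, 0.1]
finger_gap: 0.993
gripper_force: 0.0
[0.5556 0.0407 0.1751] 0.9934692789208638
2463 0.0864031645792879 ((0.2562685012817383, 0.7678623199462891), (32.532676696777344, 32.719200134277344), 1.6612329483032227)
tab 639 [-0.0006  0.0691  0.0375]
```

View pics/wrist3.png

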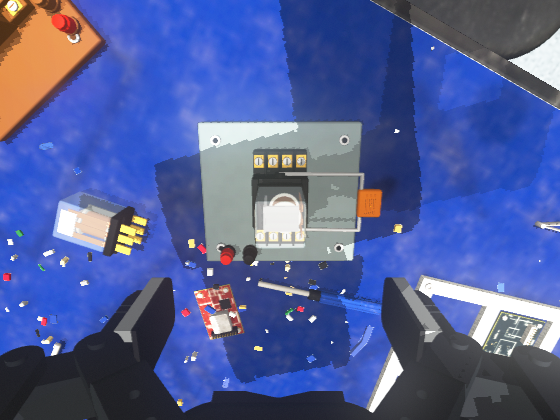

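The view shows the clip lying flat with its tab at (370,203), and the relay at (280,212) centred between the fingers. Descend and grip.

```bash
python3 -m pendant '[[[0,0.0009,0.034,0,0,0,1],[0,0,0.034,0,0,0,1],[0,0,0.034,0,0,0,1],[0,0,0.034,0,0,0,1],[0,0,0,0,0,0,1],[0,0,0,0,0,0,0],[0,0,0,0,0,0,0],[0,0,0,0,0,0,0],[0,0,0,0,0,0,0],[0,0,0,0,0,0,0]]]' 90
```

```text
t: 5.8
tcp_pos: [0.5566, 0.0412, 0.0676]
tool_rot: [0.163, 0.987, 0.0, 0.002]
force: [-0.0, 2.1, 5.6]
finger_gap: 0.375
gripper_force: 89.9
```

```bash
python3 -m pendant '[[[0,0.0015,-0.0005,0.29,0,0,0],[0,0.0015,-0.0005,0.29,0,0,0],[0,0.0015,-0.0006,0.29,0,0,0],[0,0,0,0,0,0,0],[0,0,0,0,0,0,0]]]' 90
cat > st.py <<'E'
from h import *
from station import monitor
np.set_printoptions(precision=2,suppress=True)
s=monitor.sense();M=R.from_quat(s["tool_rot"]).as_matrix()
Y=np.array([.3246,.9458,0]);D=s["tcp_pos"]-[.5566,.0412,.0676]
phi=np.arcsin(-M[2,1])
# relay underside centre, from TCP by offset 31.6mm along tool z
u=s["tcp_pos"]+M[:,2]*.0316
print("tilt deg",np.degrees(phi),"underside lift mm",1000*(u[2]-.036),"y mm",1000*((u-[.5566,.0412,0])@Y),"Fz",s["force"][2],"Fy",s["force"]@Y,"T",s["ft_torque"],"t",s["t"],"gap",s["finger_gap"])
E
python3 st.py
```

```text
t: 6.3
tcp_pos: [0.5578, 0.0449, 0.0683]
tool_rot: [0.163, 0.985, -0.051, -0.007]
force: [0.5, 3.0, 5.6]
finger_gap: 0.371
gripper_force: 90.8
tilt deg 5.859013960416798 underside lift mm 0.8703312137657502 y mm 0.6809747029193772 Fz 5.617829294442831 Fy 2.985806933612024 T [ 0.5  -0.02 -0.02] t 6.3 gap 0.37088304726391835
```

```bash
python3 -m pendant '[[[0,-0.00167,-0.00025,-0.29,0,0,0],[0,-0.00167,-0.00025,-0.29,0,0,0],[0,-0.00167,-0.00025,-0.29,0,0,0],[0,-0.00167,-0.00025,-0.29,0,0,0],[0,-0.00167,-0.00025,-0.29,0,0,0],[0,-0.00167,-0.00025,-0.29,0,0,0],[0,0,0,0,0,0,0],[0,0,0,0,0,0,0]]]' 90
python3 st.py
```

```text
t: 7.1
tcp_pos: [0.5552, 0.0371, 0.0692]
tool_rot: [0.164, 0.985, 0.053, 0.01]
force: [3.3, 4.1, 2.3]
finger_gap: 0.376
gripper_force: 90.4
tilt deg -6.141271654222466 underside lift mm 1.7896300341840934 y mm -0.9587604540429776 Fz 2.263108455944325 Fy 4.903470679304586 T [ 0.85 -0.31  0.06] t 7.1 gap 0.37578891697393807
```

```bash
python3 -m pendant '[[[0,0.0018,-0.00028,0.29,0,0,0],[0,0.0018,-0.00028,0.29,0,0,0],[0,0.0018,-0.00028,0.29,0,0,0],[0,0.0018,-0.00028,0.29,0,0,0],[0,0.0018,-0.00028,0.29,0,0,0],[0,0.0018,-0.00028,0.29,0,0,0],[0,0,0,0,0,0,0],[0,0,0,0,0,0,0]]]' 90
python3 st.py
python3 - <<'E'
from h import *
from station import eyes
d=eyes.snapshot("scene")
cv2.imwrite("pics/scene4.png",cv2.resize(d["pixels"][150:260,210:330,::-1],None,fx=5,fy=5,interpolation=cv2.INTER_CUBIC))
E
```

```text
t: 7.9
tcp_pos: [0.5576, 0.0449, 0.0696]
tool_rot: [0.163, 0.985, -0.051, -0.008]
force: [2.9, 0.5, -6.6]
finger_gap: 0.374
gripper_force: 90.1
tilt deg 5.890056820473158 underside lift mm 2.208301555764465 y mm 0.5549390467027105 Fz -6.5945436710385525 Fy 1.4707932015803267 T [ 0.27 -0.67  0.05] t 7.9 gap 0.3737526018035832
```

View pics/scene4.png

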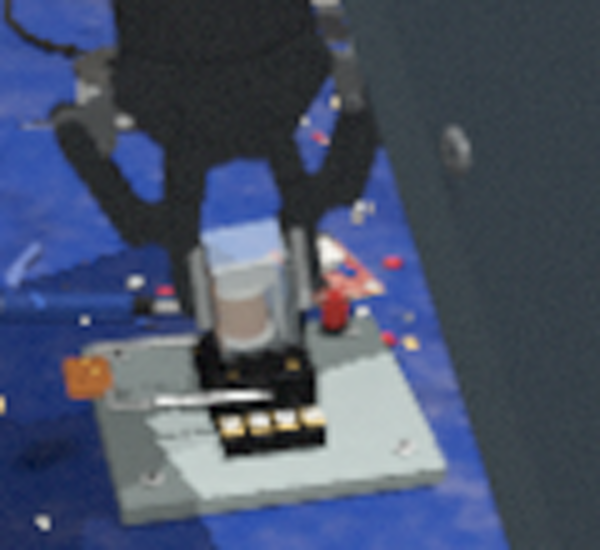

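Clip off, base flat, and the relay leans in the socket between the fingers as intended. Continuing the rocking.

```bash
python3 -m pendant '[[[0,-0.0018,-0.00015,-0.29,0,0,0],[0,-0.0018,-0.00015,-0.29,0,0,0],[0,-0.0018,-0.00015,-0.29,0,0,0],[0,-0.0018,-0.00015,-0.29,0,0,0],[0,-0.0018,-0.00015,-0.29,0,0,0],[0,-0.0018,-0.00015,-0.29,0,0,0],[0,0,0,0,0,0,0],[0,0,0,0,0,0,0]]]' 90
python3 st.py
```

```text
t: 8.75
tcp_pos: [0.5548, 0.0367, 0.0716]
tool_rot: [0.164, 0.985, 0.052, 0.009]
force: [1.5, 3.3, -0.2]
finger_gap: 0.378
gripper_force: 91.0
tilt deg -6.096331813687 underside lift mm 4.190323244344318 y mm -1.5232338701102057 Fz -0.249033127908107 Fy 3.5734043474156616 T [ 0.55 -0.51 -0.02] t 8.75 gap 0.3775021508872197
```

```bash
python3 -m pendant '[[[0,0.0019,-0.00018,0.29,0,0,0],[0,0.0019,-0.00018,0.29,0,0,0],[0,0.0019,-0.00018,0.29,0,0,0],[0,0.0019,-0.00018,0.29,0,0,0],[0,0.0019,-0.00018,0.29,0,0,0],[0,0.0019,-0.00018,0.29,0,0,0],[0,0,0,0,0,0,0],[0,0,0,0,0,0,0]]]' 90
python3 st.py
```

```text
t: 9.55
tcp_pos: [0.5576, 0.0451, 0.0731]
tool_rot: [0.163, 0.985, -0.051, -0.008]
force: [1.5, 0.6, 5.9]
finger_gap: 0.373
gripper_force: 92.0
tilt deg 5.954207867061587 underside lift mm 5.67531107708464 y mm 0.7343489671280529 Fz 5.9191460683879535 Fy 1.053357884817764 T [ 0.13 -0.09  0.03] t 9.55 gap 0.3730677233476683
```

```bash
python3 -m pendant '[[[0,-0.0018,-0.00025,-0.29,0,0,0],[0,-0.0018,-0.00025,-0.29,0,0,0],[0,-0.0018,-0.00025,-0.29,0,0,0],[0,-0.0018,-0.00025,-0.29,0,0,0],[0,-0.0018,-0.00025,-0.29,0,0,0],[0,-0.0018,-0.00025,-0.29,0,0,0],[0,0,0,0,0,0,0],[0,0,0,0,0,0,0]]]' 90
python3 st.py
```

```text
t: 10.35
tcp_pos: [0.555, 0.0381, 0.075]
tool_rot: [0.164, 0.985, 0.053, 0.009]
force: [0.9, 6.4, 11.8]
finger_gap: 0.376
gripper_force: 92.8
tilt deg -6.19571259003305 underside lift mm 7.547381046161296 y mm -0.08709182052954743 Fz 11.754609318823706 Fy 6.328231483566697 T [ 1.55 -0.28  0.13] t 10.35 gap 0.37642430469695193
```

```bash
python3 - <<'E'
from h import *
from station import eyes
a=eyes.snapshot("scene");b=eyes.snapshot("side")
f=lambda d,y,x:cv2.resize(d["pixels"][y:y+100,x:x+80,::-1],None,fx=5,fy=5,interpolation=cv2.INTER_CUBIC)
cv2.imwrite("pics/c5.png",np.hstack([f(a,155,225),f(b,155,235)]))
E
```

```text
(no output)
```

View pics/c5.png

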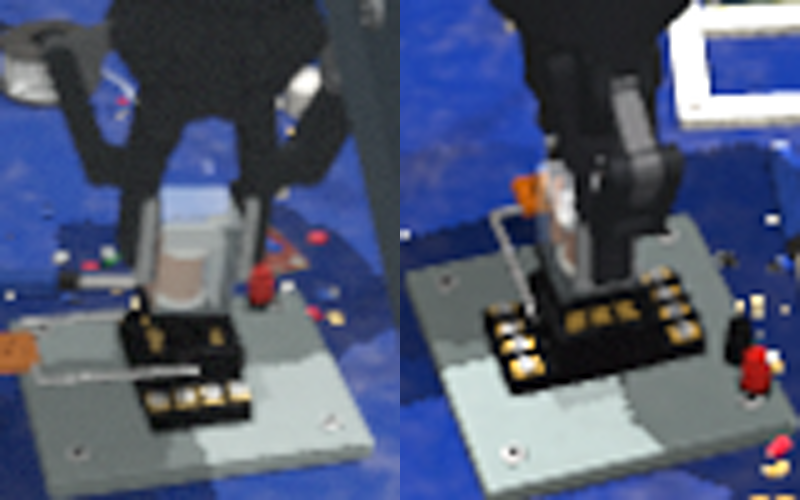

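The relay is clearly higher, with the brass +y-row blades showing in the left crop. I'm pressing down a little, so this swing gets more lift.

```bash
python3 -m pendant '[[[0,0.0018,-0.0004,0.29,0,0,0],[0,0.0018,-0.0004,0.29,0,0,0],[0,0.0018,-0.0004,0.29,0,0,0],[0,0.0018,-0.0004,0.29,0,0,0],[0,0.0018,-0.0004,0.29,0,0,0],[0,0.0018,-0.0004,0.29,0,0,0],[0,0,0,0,0,0,0],[0,0,0,0,0,0,0]]]' 90
python3 st.py
```

```text
t: 11.25
tcp_pos: [0.5578, 0.0461, 0.0778]
tool_rot: [0.163, 0.985, -0.051, -0.007]
force: [-0.5, 4.4, 14.1]
finger_gap: 0.379
gripper_force: 93.3
tilt deg 5.886691325931933 underside lift mm 10.40131106486869 y mm 1.769595966838035 Fz 14.05312671524604 Fy 3.9681914615638094 T [ 0.82  0.11 -0.04] t 11.25 gap 0.3787119092561987
```

```bash
python3 - <<'E'
from h import *
from station import eyes
np.set_printoptions(precision=2,suppress=True)
C=np.array([.5555,.0405,0]);Y=np.array([.3246,.9458,0]);X=np.array([.9458,-.3246,0])
def m(d,l):
    Q=pts(d)-C;q=np.stack([Q@X,Q@Y,Q[...,2]],-1)*1000;H=hsv(d);ok=d["depth"]>0
    out=[]
    for sx in(-1,1):
        for sy in(-1,1):
            k=ok&(abs(q[...,0]-sx*48)<7)&(abs(q[...,1]-sy*45)<15)&(abs(q[...,2]-12)<8)&(H[...,1]<70)
            out.append((k.sum(),round(float(np.median(q[k][:,2])),1) if k.any() else None))
    k=ok&(abs(q[...,0])<22)&(abs(q[...,1])<30)&(q[...,2]>27)&(q[...,2]<45)&(H[...,2]<60)
    t=ok&(abs(q[...,0])<12)&(abs(q[...,1])<10)&(q[...,2]>80)&(q[...,2]<112)
    print(l,out,"top",t.sum(),np.median(q[t],0) if t.any() else None)
for n in("scene","side"):
    m(load(f"pics/{n}0.npz"),n+"0"); d=eyes.snapshot(n);np.savez(f"pics/{n}6.npz",**d);m(d,n+"6")
E
```

```text
scene0 [(np.int64(64), 10.7), (np.int64(65), 10.9), (np.int64(46), 11.0), (np.int64(51), 10.6)] top 101 [-4.62  4.4  93.1 ]
scene6 [(np.int64(64), 10.6), (np.int64(63), 10.6), (np.int64(42), 10.8), (np.int64(40), 10.5)] top 78 [-2.93 -3.41 95.8 ]
side0 [(np.int64(84), 12.6), (np.int64(70), 13.0), (np.int64(52), 12.7), (np.int64(62), 12.9)] top 179 [-0.1  -1.55 96.55]
side6 [(np.int64(93), 13.0), (np.int64(73), 13.1), (np.int64(54), 13.0), (np.int64(68), 13.4)] top 17 [-10.32  -2.19  96.67]
```

```bash
python3 -m pendant '[[[0,-0.0018,-0.0008,-0.29,0,0,0],[0,-0.0018,-0.0008,-0.29,0,0,0],[0,-0.0018,-0.0008,-0.29,0,0,0],[0,0,-0.0008,0,0,0,0],[0,0,0,0,0,0,0],[0,0,0,0,0,0,0]]]' 90
python3 st.py
```

```text
t: 11.95
tcp_pos: [0.5553, 0.0415, 0.078]
tool_rot: [0.163, 0.987, -0.0, -0.0]
force: [0.1, -0.9, -0.8]
finger_gap: 0.372
gripper_force: 91.3
tilt deg 0.041566109911222324 underside lift mm 10.366882603276027 y mm -0.1807324904935563 Fz -0.7802765571001051 Fy -0.8488347604723016 T [-0.01  0.02 -0.02] t 11.95 gap 0.3723688504470065
```

Only the relay's weight remains, so it is free. Raising it straight up to about 23 mm.

```bash
python3 -m pendant '[[[0,0,-0.004,0,0,0,0],[0,0,-0.004,0,0,0,0],[0,0,-0.004,0,0,0,0],[0,0,-0.004,0,0,0,0],[0,0,0,0,0,0,0],[0,0,0,0,0,0,0],[0,0,0,0,0,0,0],[0,0,0,0,0,0,0]]]' 90
python3 st.py
python3 - <<'E'
from h import *
from station import eyes
a=eyes.snapshot("scene");b=eyes.snapshot("side")
f=lambda d,y,x:cv2.resize(d["pixels"][y:y+100,x:x+80,::-1],None,fx=5,fy=5,interpolation=cv2.INTER_CUBIC)
cv2.imwrite("pics/c7.png",np.hstack([f(a,155,225),f(b,155,235)]))
E
```

```text
t: 12.75
tcp_pos: [0.5556, 0.0415, 0.0908]
tool_rot: [0.163, 0.987, -0.0, -0.0]
force: [0.2, 0.6, -1.0]
finger_gap: 0.371
gripper_force: 91.3
tilt deg 0.005532825188910067 underside lift mm 23.163759219626915 y mm -0.09247246232563738 Fz -1.0089407016299023 Fy 0.6544185518745722 T [ 0.03 -0.   -0.02] t 12.75 gap 0.3709805378147486
```

View pics/c7.png

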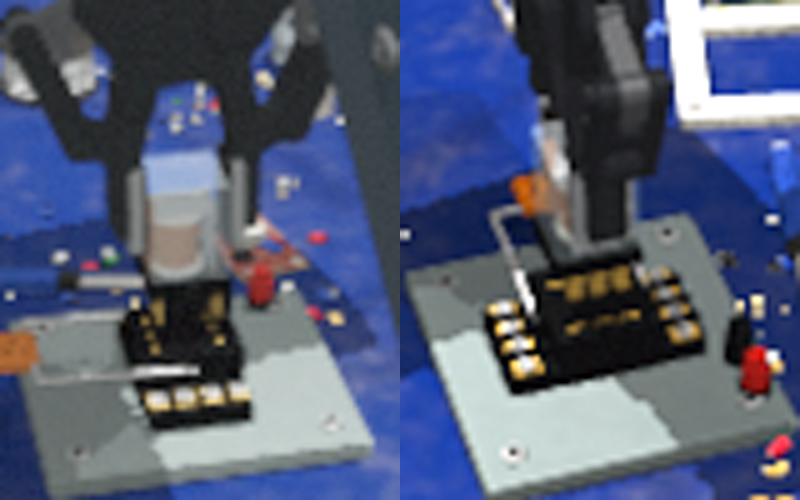

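The relay hangs upright above its socket with its blades out of the slots: the tips are at about (595,298) in the right crop and the slots at row 322. I'll add a few millimetres of margin and hand in.

```bash
python3 -m pendant '[[[0,0,-0.004,0,0,0,0],[0,0,-0.003,0,0,0,0],[0,0,0,0,0,0,0],[0,0,0,0,0,0,0],[0,0,0,0,0,0,0],[0,0,0,0,0,0,0],[0,0,0,0,0,0,0]]]' 90
python3 st.py; python3 -c "
from station import job
print(job.sign_off())"
```

```text
t: 13.55
tcp_pos: [0.5556, 0.0415, 0.0964]
tool_rot: [0.163, 0.987, -0.0, -0.0]
force: [-0.4, -0.3, -1.2]
finger_gap: 0.375
gripper_force: 91.3
tilt deg 0.001534402582056655 underside lift mm 28.825601295586942 y mm -0.060813322118969185 Fz -1.171867720352283 Fy -0.3892671749311158 T [-0.05  0.04 -0.  ] t 13.55 gap 0.37507636818890927
the job is handed in; nothing more can be done
None
```

I swung the clip off, rocked the relay free without lifting the base, and handed the job in at 13.6 s with the relay held upright about 29 mm above its socket; sign-off did not report a verdict.

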